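# Bridge the calibration pads of a panel meter with tweezers

## Task

This opened panel meter goes into calibration while the two tinned pads of its selected input are bridged with metal tweezers, and the red link plugged beside one of the two pad pairs shows which input is selected. Take the tweezers out of their rest, squeeze them until the tips are as far apart as the middles of that pair's two pads, stand them gently upright with one tip on each pad, and finish while still holding them there, gap steady and both tips touching. Do not touch the other pair's pads with the tips, do not press hard on the board, and leave the cased meter and the screwdriver where they are.

Things in the scene. Friction and masses are not known exactly. Their poses are not given: they have to be found in the camera images.
- meter: opened panel meter, fixed: green board 100 x 90 mm on a black nest 120 x 110 mm. Origin under its centre on the table; board top at z = 20 mm. Parts on it reach z = 50 mm (upright display board at x = -45 mm) or 38 mm (-y edge). Two white frames along y, each with a header and two pads side by side along y: wide pair around (26, -10) mm, header at (26, 26); narrow pair (-18, -10), header (-18, 26)
- wide_pad_a (a point): middle of one tinned pad of the wide pair, 8 x 8 mm, on the board's top face; the middles of this pair's pads are 20 mm apart
- wide_pad_b (a point): middle of the other pad of the wide pair
- narrow_pad_a (a point): middle of one tinned pad of the narrow pair, 8 x 8 mm; the middles of this pair's pads are 12 mm apart
- narrow_pad_b (a point): middle of the other pad of the narrow pair
- red_link: red plug, fixed, 14 x 18 x 14 mm, on the header of the selected input: 36 mm from the middle of its own pad pair along the board's y axis, in the same white frame; origin under its centre on the board
- black_cover: black plug of the same size that covers the header of the input not in use
- tweezers: sprung steel tweezers, 36 g, loose, tips down in the rest. Origin midway between the open tips, z up to the tail (z = 120 mm), tips spread along y. Black grips 12 mm wide (x) from z = 54 to 84 mm, spreading downwards, outer faces 18 mm apart at z = 60 when open, parallel at a 9 mm tip gap. Blades turn about z = 110 mm: the tip gap changes 2.2 times as much as the width at z = 60
- tip_l (a point): steel tip of the tweezers, a 3 mm wide round nose; the point is its very end. It lies at +y of the tweezers
- tip_r (a point): steel tip of the tweezers, a 3 mm wide round nose; the point is its very end. It lies at -y of the tweezers
- blade_l (a joint): angle by which each blade is squeezed in from open (both move alike): 0 open (tips 28 mm apart), 0.036 rad at a 20 mm tip gap, 0.073 at 12 mm, stop at 0.12; tip gap = 28 mm - 220 mm x angle. The spring pushes on each finger with about 2.5 N at a 20 mm tip gap and 5 N at 12 mm, and opens the tips again when let go
- rest: grey tweezer rest, fixed, base 70 x 75 mm, with a well 33 mm wide along its y and 11 mm along its x; well floor at z = 8 mm, rim at z = 48 mm. Origin under its centre; the tweezers stand in the well with their axes along those of the rest
- meter_a: bystander: black cased panel meter 86 x 48 x 48 mm, loose, origin under its centre
- screwdriver: bystander: screwdriver with a red handle, 170 mm, lying loose
Mind the look-alikes: they are no part of the job. There is more than one size of the rest; the one meant has the size given above.

How it is judged:
On the way, in this order (a step that is already met when the one before it is completed fails the run):
1. the tweezers are lifted clear of the rest in the fingers (z of each of tip_l, tip_r in the frame of rest above 0.055 m and contact force between the fingers and tweezers above 0.5 N), for 0.1 s.
2. the tips stand on the two pads of the selected pair, squeezed to their spacing (((horizontal distance between wide_pad_a and red_link below 0.037 m and horizontal distance between tip_l and wide_pad_a below 0.0045 m and horizontal distance between tip_r and wide_pad_b below 0.0045 m and distance between tip_l and tip_r between 0.0175 and 0.0225 m) or (horizontal distance between wide_pad_a and red_link below 0.037 m and horizontal distance between tip_r and wide_pad_a below 0.0045 m and horizontal distance between tip_l and wide_pad_b below 0.0045 m and distance between tip_l and tip_r between 0.0175 and 0.0225 m) or (horizontal distance between narrow_pad_a and red_link below 0.037 m and horizontal distance between tip_l and narrow_pad_a below 0.0045 m and horizontal distance between tip_r and narrow_pad_b below 0.0045 m and distance between tip_l and tip_r between 0.0095 and 0.0145 m) or (horizontal distance between narrow_pad_a and red_link below 0.037 m and horizontal distance between tip_r and narrow_pad_a below 0.0045 m and horizontal distance between tip_l and narrow_pad_b below 0.0045 m and distance between tip_l and tip_r between 0.0095 and 0.0145 m)) and z of each of tip_l, tip_r in the frame of meter below 0.0222 m and contact force between tweezers and meter above 0.1 N), for 0.5 s.
At the end, for the whole second after the job is handed in: Tweezers held upright (0.3 rad) in the fingers, one tip on each pad by the red link: within 4.5 mm of its middle and 2.2 mm of the board, contact 0.1 to 15 N, tip gap within 2.5 mm of the pad spacing (20 or 12 mm), all steady for the last second (all of step 2 and contact force between tweezers and meter below 15 N and contact force between the fingers and tweezers above 1 N and angle between tweezers's own z axis and vertical below 0.3 rad and linear speed of tweezers below 0.02 m/s and velocity of joint blade_l between -0.1 and 0.1 rad/s); the arm keeps its last pose, push and grip.
It fails at once if a tip touches a pad of the pair that is not selected ((horizontal distance between wide_pad_a and red_link below 0.037 m and horizontal distance between tip_l and narrow_pad_a below 0.0055 m and z of tip_l in the frame of meter below 0.0215 m) or (horizontal distance between wide_pad_a and red_link below 0.037 m and horizontal distance between tip_l and narrow_pad_b below 0.0055 m and z of tip_l in the frame of meter below 0.0215 m) or (horizontal distance between wide_pad_a and red_link below 0.037 m and horizontal distance between tip_r and narrow_pad_a below 0.0055 m and z of tip_r in the frame of meter below 0.0215 m) or (horizontal distance between wide_pad_a and red_link below 0.037 m and horizontal distance between tip_r and narrow_pad_b below 0.0055 m and z of tip_r in the frame of meter below 0.0215 m) or (horizontal distance between narrow_pad_a and red_link below 0.037 m and horizontal distance between tip_l and wide_pad_a below 0.0055 m and z of tip_l in the frame of meter below 0.0215 m) or (horizontal distance between narrow_pad_a and red_link below 0.037 m and horizontal distance between tip_l and wide_pad_b below 0.0055 m and z of tip_l in the frame of meter below 0.0215 m) or (horizontal distance between narrow_pad_a and red_link below 0.037 m and horizontal distance between tip_r and wide_pad_a below 0.0055 m and z of tip_r in the frame of meter below 0.0215 m) or (horizontal distance between narrow_pad_a and red_link below 0.037 m and horizontal distance between tip_r and wide_pad_b below 0.0055 m and z of tip_r in the frame of meter below 0.0215 m)).
It fails at once if the tweezers press on the board with more than 15 N (contact force between tweezers and meter above 15 N).
It fails at once if a bystander is moved by more than 20 mm (distance of any of meter_a, screwdriver from where it was at the start of the episode above 0.02 m).
It also fails if it takes over 43 s, if anything falls off the work surface, if the arm or the gripper's body presses on something with over 40 N, if the wrist force passes 120 N, or if a joint passes its speed limit or range.

## Robot

A 6-joint arm with a two-finger parallel gripper is mounted at the origin on the work surface. World frame = base frame: x ahead of the robot, y to its left, z up, the work surface at z = 0. Lengths are in m, angles in rad, forces in N, time in s.
With the tool pointing down it reaches from about 0.25 to 0.775 m from the base axis. Payload 4 kg.
Tool frame: the origin (TCP) lies midway between the tips of the shut fingers; the grasp point (between the pads) lies 19 mm behind it (hold_point_z is the distance from the TCP to the grasp point, in m); z points along the fingers, y is the line along which they close (so a half turn about z gives the same grasp; the last joint's range is limited). The gripper opens to 85 mm and grips with 20 to 120 N. Pads are 22 mm wide; open, the fingers measure 114 mm over their backs; the gripper's body (76 mm by 85 mm) begins 54 mm behind the grasp point. The pads swing forward as they close: fully open they stand 13 mm farther back than shut.
Start: joints at [-1.223, 0.087, 1.371, -0, 1.684, -0.103], TCP at [0.24, -0.495, 0.231] pointing down, gripper open.
Joint ranges: [-3.1, 3.1], [-0.76, 2.03], [0.27, 2.55], [-1.08, 4.22], [0.17, 2.65], [-2.57, 2.57]. Speed limits (rad/s): [2.79, 2.79, 3.14, 3.14, 3.14, 3.14].

## Interface

Orientations are given as a unit quaternion [w, x, y, z].
In Python, from workcell import * gives the robot as it stands.
- The arm moves only by the shell command python3 -m pendant 'ROWS'. ROWS is JSON, a list of rows, each an object with "delta_pos": the shift along the tool's x, y, z in units of 30 mm (1.0 is 30 mm), a list of three; "twist": the turn, a rotation vector about the tool's x, y, z in units of 5 degrees (1.0 is 5 degrees), a list of three; "jaw": the closure, from 0 (fully open) to 1 (shut). A call has 1 to 10 rows; each row is the pose to reach, as a shift and turn from the pose commanded when the call began, along the tool's axes at that moment; what a row does not reach only later rows make up. A row lasts 1/10 s, in which the tool goes at most 50 mm and 8.59 degrees, less where a joint would pass 70% of its speed; a pose out of reach is approached as far as the arm can. A call with a gripper value outside its range is refused whole. The fingers move at their own pace and stop on an object; the grip force is fixed at half the most. Time passes only in rows, so rows that repeat a pose let the fingers close. It gives the time, the measured TCP pose, the force, the opening and the grip force at its end, in the units of the state.
- sense(): the state, without advancing time (a new reading comes with each control period).
- grab_frame(name): name is "scene" or "side" or "wrist"; returns the picture (420x560x3 uint8, red, green, blue); there is no depth.
- calibration(name): a dict with "camera_matrix" (3x3 intrinsics, pixels), "extrinsics" (4x4, takes a point from camera to world coordinates). Camera axes: x right, y down, z forward; pixel columns grow to the right and rows downward; lengths in m; the calibration is good to about 2 mm. A picture is of the moment at which its call begins: read the wrist's pose just before it. calibration takes no time and is no camera call; for the wrist camera it gives the pose at the moment of the call.
- hand_in(): hands the job in; it is judged then, once.
The state is a dict: "time_s": time; "joint_positions": joint angles; "dq": joint speeds; "tau": joint torques, N m; "tool_pos": TCP position; "orientation": TCP orientation; "contact_force": force on the tool from outside, world axes, zero at the start; "ft_torque": the same for the moment, N m; "opening": finger opening in m; "grasp_force": force on a finger pad.
Only numpy, scipy, OpenCV 4.12 (cv2) and the standard library are available. Lean on these libraries where they do the work, as an engineer would, in place of code of your own. Each camera call takes 0.05 s, during which the arm holds its last target. There are 200 camera calls.

## Working session

There is one attempt and no reset: what is moved stays moved. The work goes in short steps, Python scripts to look and compute and a shell command to move; the robot and the scene stay as the last step left them, time stands still between calls to the robot, and variables do not carry over. Pictures are saved under pics/ and viewed, at most 10 in all, crops included, and the job is handed in when it is done.

```bash
mkdir -p pics; cat > h.py <<'E'
from workcell import *
import numpy as np, cv2, json
def snap(n,f):
    c=calibration(n); im=grab_frame(n); cv2.imwrite('pics/'+f+'.png',im[:,:,::-1]); 
    json.dump({k:np.array(c[k]).tolist() for k in('camera_matrix','extrinsics')},open('pics/'+f+'.json','w')); return im
def cal(f):
    c=json.load(open('pics/'+f+'.json')); return np.array(c['camera_matrix']),np.array(c['extrinsics'])
def ray(f,uv):
    K,E=cal(f); d=E[:3,:3]@np.linalg.solve(K,[uv[0],uv[1],1.]); return E[:3,3],d/np.linalg.norm(d)
def onz(f,uv,z):
    o,d=ray(f,uv); return o+d*(z-o[2])/d[2]
def tri(*fu):
    A=np.zeros((3,3));b=np.zeros(3);R=[ray(f,u) for f,u in fu]
    for o,d in R:
        P=np.eye(3)-np.outer(d,d);A+=P;b+=P@o
    p=np.linalg.solve(A,b); return p,[float(np.linalg.norm(np.cross(p-o,d))) for o,d in R]
def proj(f,p):
    K,E=cal(f); q=K@(E[:3,:3].T@(np.array(p)-E[:3,3])); return q[:2]/q[2]
E
python3 - <<'E'
from h import *
s=sense();print(s)
a=snap('scene','sc');b=snap('side','sd');snap('wrist','w0')
for f in('sc','sd','w0'):print(f,cal(f)[0][0,0],cal(f)[1].round(3).tolist())
E
```

```text
{'time_s': 0.0, 'joint_positions': array([-1.22308563e+00,  8.79535651e-02,  1.37226492e+00,  3.51092545e-06,
        1.68361872e+00, -1.03082400e-01]), 'dq': array([-0.00096957, -0.00085656, -0.00119776, -0.00076154,  0.00181719,
        0.00080232]), 'tau': array([-5.88123876e-04, -3.51862335e+01, -3.13275683e+01, -3.19412038e-04,
        1.06747763e-02, -3.65919288e-05]), 'tool_pos': array([ 0.23945603, -0.49457516,  0.23013452]), 'orientation': array([-1.11409948e-03,  9.74704900e-01,  2.23492949e-01, -1.35196136e-04]), 'contact_force': array([ 0.02218902, -0.29612473,  0.32945934]), 'ft_torque': array([-0.02056236,  0.02051705, -0.01916162]), 'grasp_force': 0.0, 'opening': 0.0854160059144889}
sc 387.72059801963434 [[0.307, 0.536, -0.787, 1.231], [0.952, -0.181, 0.248, -0.247], [-0.01, -0.825, -0.565, 0.575], [0.0, 0.0, 0.0, 1.0]]
sd 544.8220246600857 [[-0.933, -0.258, 0.252, 0.288], [-0.361, 0.651, -0.668, 0.622], [0.008, -0.714, -0.7, 0.773], [0.0, 0.0, 0.0, 1.0]]
w0 374.25224747715936 [[0.436, -0.867, -0.243, 0.299], [-0.9, -0.421, -0.115, -0.465], [-0.003, 0.268, -0.963, 0.372], [0.0, 0.0, 0.0, 1.0]]
```

View pics/sc.png

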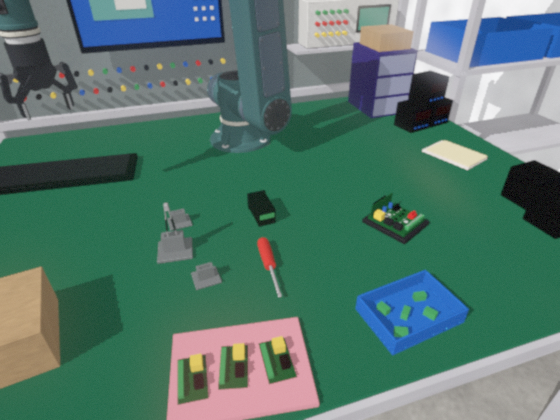

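View pics/sd.png

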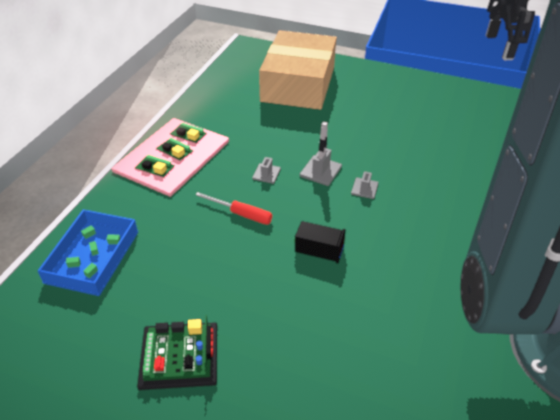

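Scene view: three grey rests, at (178,218), (175,247) and (206,275). Only the middle one holds the tweezers, with its tail at (167,205). In the side view they are at (365,184), (321,168) and (266,172). The meter is at (397,218) in the scene view and (178,352) in the side view. Its red plug is near side (159,365) and its black plug near (188,363). I'll confirm with one enlarged crop.

```bash
python3 - <<'E'
from h import *
a=cv2.imread('pics/sd.png');b=cv2.imread('pics/sc.png')
C=lambda im,x,y,w,h:cv2.resize(im[y:y+h,x:x+w],(400,300),interpolation=cv2.INTER_CUBIC)
cv2.imwrite('pics/crop1.png',np.vstack([np.hstack([C(a,125,312,104,78),C(a,270,115,104,78)]),np.hstack([C(b,355,185,80,60),C(b,135,195,80,60)])]))
for n,p in dict(rest_sd=onz('sd',(321,178),0),tail_tri=tri(('sc',(167,206)),('sd',(324,125)))[0],meter_sd=onz('sd',(178,358),.02),meter_sc=onz('sc',(397,220),.02),meterA=onz('sd',(320,245),.03)).items():print(n,p.round(4))
E
```

```text
rest_sd [ 0.5212 -0.2497  0.    ]
tail_tri [ 0.5303 -0.271   0.1216]
meter_sd [0.5892 0.2609 0.02  ]
meter_sc [0.6117 0.2407 0.02  ]
meterA [ 0.4555 -0.0359  0.03  ]
```

View pics/crop1.png

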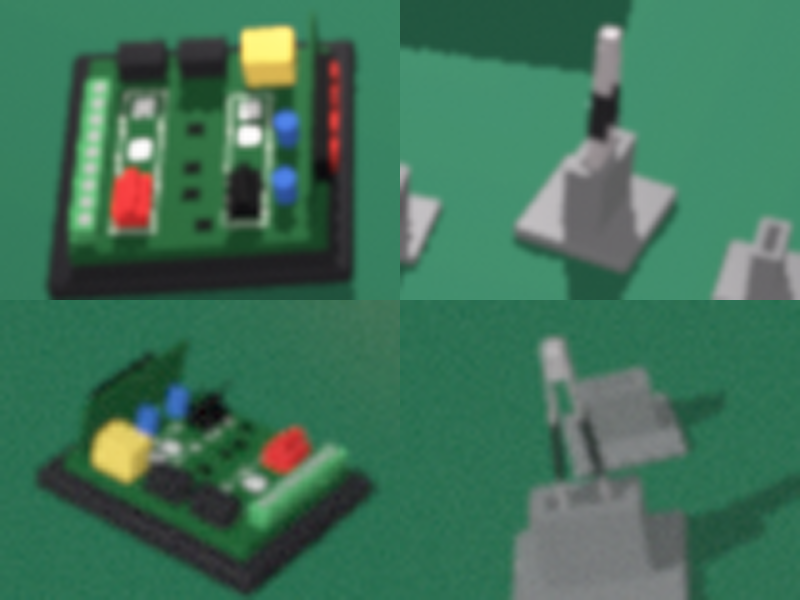

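The bottom-left crop shows the red plug on the +x side, away from the display board, so the wide pair (20 mm) is selected. The widely spaced pads in that frame agree. The top-right and bottom-right crops confirm that the tall rest holds the tweezers. Next I'll move the wrist camera over it.

```bash
python3 -m pendant '[{"delta_pos":[10,-2.9,0],"twist":[0,0,0],"jaw":0},{"delta_pos":[10,-2.9,0],"twist":[0,0,0],"jaw":0},{"delta_pos":[10,-2.9,0],"twist":[0,0,0],"jaw":0},{"delta_pos":[10,-2.9,0],"twist":[0,0,0],"jaw":0},{"delta_pos":[10,-2.9,0],"twist":[0,0,0],"jaw":0},{"delta_pos":[10,-2.9,0],"twist":[0,0,0],"jaw":0},{"delta_pos":[10,-2.9,0],"twist":[0,0,0],"jaw":0},{"delta_pos":[10,-2.9,0],"twist":[0,0,0],"jaw":0},{"delta_pos":[10,-2.9,0],"twist":[0,0,0],"jaw":0},{"delta_pos":[10,-2.9,0],"twist":[0,0,0],"jaw":0}]'
python3 -c "
from h import *
snap('wrist','w1');print(sense()['tool_pos'],sense()['time_s'])"
python3 -m pendant '[{"delta_pos":[3.3,0,0],"twist":[0,0,0],"jaw":0},{"delta_pos":[3.3,0,0],"twist":[0,0,0],"jaw":0},{"delta_pos":[3.3,0,0],"twist":[0,0,0],"jaw":0},{"delta_pos":[3.3,0,0],"twist":[0,0,0],"jaw":0}]'
python3 -c "
from h import *
snap('wrist','w2')
cv2.imwrite('pics/w12.png',np.vstack([cv2.imread('pics/w1.png')[:,:],cv2.imread('pics/w2.png')])[:,:])
a,b=[cv2.imread('pics/w%d.png'%i) for i in(1,2)]
cv2.imwrite('pics/w12.png',np.hstack([a[:,80:480],b[:,80:480]]))"
```

```text
time_s: 1.15
tool_pos: [0.4706, -0.2874, 0.2312]
orientation: [0.0, 0.975, 0.222, -0.0]
contact_force: [0.3, -0.1, -0.5]
opening: 0.0853
grasp_force: 0.0
[ 0.47060433 -0.28743913  0.23129952] 1.2
time_s: 1.6
tool_pos: [0.5606, -0.2436, 0.2305]
orientation: [-0.0, 0.975, 0.223, -0.001]
contact_force: [-0.0, 0.1, -0.1]
opening: 0.0856
grasp_force: 0.0
```

View pics/w12.png

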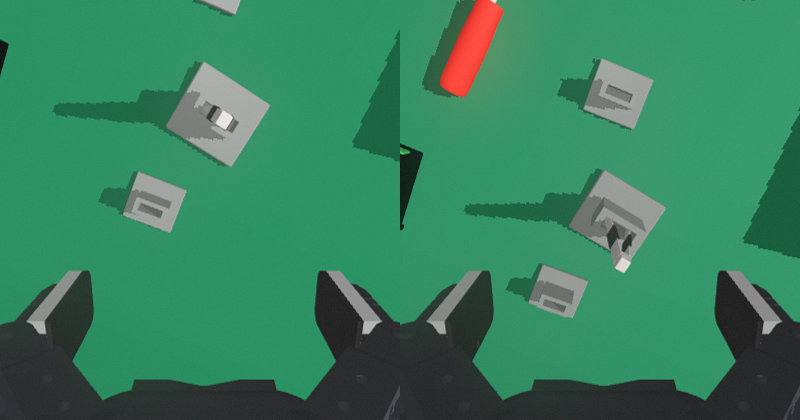

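Wrist views: in the left half the tweezers rest has base corners near (204,62), (270,104), (232,166) and (166,127), with the tail at (222,118). In the right half the tail is at (623,265). The two small empty rests, at (155,202) and (620,95), are decoys.

```bash
python3 - <<'E'
from h import *
P={}
for f,(x,y,w,h) in dict(w1=(235,50,130,130),w2=(240,160,130,120)).items():
    im=cv2.imread(f'pics/{f}.png').astype(int); 
    m=((im.max(2)-im.min(2)<25)&(im.min(2)>60)).astype(np.uint8); M=np.zeros_like(m);M[y:y+h,x:x+w]=m[y:y+h,x:x+w]
    n,l,s,c=cv2.connectedComponentsWithStats(M); k=1+s[1:,4].argmax()
    hull=cv2.convexHull(np.argwhere(l==k)[:,::-1].astype(np.int32))
    ap=cv2.approxPolyDP(hull,6,True)[:,0]; print(f,ap.tolist())
    g=im.min(2); R=np.zeros_like(g); cy,cx=((118,302) if f=='w1' else (265,302))
    R[cy-14:cy+14,cx-14:cx+14]=1
    t=(g>195)&(R>0); print('tail',np.argwhere(t)[:,::-1].mean(0),t.sum()); P[f]=np.argwhere(t)[:,::-1].mean(0)
    bb=(im.max(2)<55)&(R>0)
print(tri(('w1',P['w1']),('w2',P['w2'])), tri(('w1',P['w1']),('w2',P['w2']),('sd',(324.5,125)),('sc',(165.5,204.5))))
E
```

```text
w1 [[349, 105], [310, 166], [246, 126], [283, 62]]
tail [303.88068182 119.5625    ] 176
w2 [[344, 206], [303, 272], [249, 226], [283, 170]]
tail [302.59166667 264.675     ] 120
(array([ 0.52928969, -0.27279711,  0.12639555]), [5.6176976391082846e-05, 5.617697639115335e-05]) (array([ 0.52869144, -0.27286099,  0.1230724 ]), [0.0005630594202424082, 0.0009179231222517243, 0.0011288800529289632, 0.0006104039101271285])
```

```bash
python3 - <<'E'
from h import *
a=[(283,62),(349,105),(246,126)];b=[(283,170),(344.5,207.5),(249,226)]
for p,q in zip(a,b): print(tri(('w1',p),('w2',q))[0].round(4))
W=np.array([onz('w1',p,.008)[:2] for p in [(283,62),(349.5,105),(310.5,166.5),(246,126)]])
print(W.round(4),W.mean(0),np.linalg.norm(np.roll(W,-1,0)-W,axis=1))
for i in range(4): d=np.roll(W,-1,0)[i]-W[i];print(np.degrees(np.arctan2(d[1],d[0])))
# rim: light rim edges of well in w1 (tower top) direction of well
for z in(.048,):
  p=onz('w1',(203+80,101),z);q=onz('w1',(238+80,126),z);print('well',p,q,np.degrees(np.arctan2(*(q-p)[1::-1])))
s=sense();q=s['orientation'];print(s['tool_pos'],q,np.degrees(2*np.arctan2(q[2],q[1])))
# crop well
cv2.imwrite('pics/well.png',np.hstack([cv2.resize(cv2.imread(f'pics/{f}.png')[y:y+100,240:360],(400,333),interpolation=cv2.INTER_CUBIC) for f,y in(('w1',60),('w2',175))]))
E
```

```text
[ 0.5662 -0.2395  0.0041]
[ 0.559  -0.3123  0.005 ]
[ 0.4994 -0.2328  0.0071]
[[ 0.5659 -0.24  ]
 [ 0.5591 -0.3125]
 [ 0.4915 -0.3056]
 [ 0.4994 -0.2329]] [ 0.52899944 -0.27275164] [0.07279195 0.06787378 0.07315852 0.06686988]
-95.41507295923172
174.24581537658844
83.79620919473449
-6.067439863144332
well [ 0.5347463  -0.25509268  0.048     ] [ 0.52931375 -0.29059524  0.048     ] -98.6998224671536
[ 0.56007953 -0.24399183  0.23104809] [ 3.92506136e-05  9.74854275e-01  2.22842594e-01 -5.64410648e-04] 25.752098823998082
```

View pics/well.png

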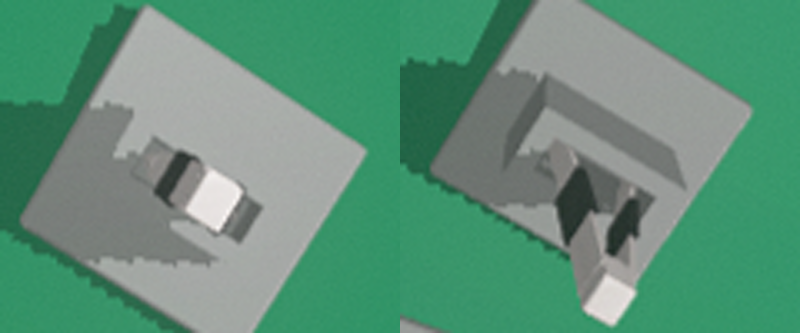

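The rest's centre (0.529, -0.273) coincides with the tail, and the base measures 73 x 67 mm. Its long y axis lies at about -95.7°. Next I align above it.

```bash
python3 -m pendant '[{"delta_pos":[-1.35,0.41,0],"twist":[0,0,1.6],"jaw":0.4},{"delta_pos":[-1.35,0.41,0],"twist":[0,0,3.2],"jaw":0.4},{"delta_pos":[-1.35,0.41,0],"twist":[0,0,4.8],"jaw":0.4},{"delta_pos":[-1.35,0.41,0],"twist":[0,0,6.3],"jaw":0.4},{"delta_pos":[-1.35,0.41,0],"twist":[0,0,6.3],"jaw":0.4},{"delta_pos":[-1.35,0.41,0],"twist":[0,0,6.3],"jaw":0.4}]'
python3 -c "
from h import *
s=sense();q=s['orientation'];print(s['tool_pos'],q,np.degrees(2*np.arctan2(q[2],q[1])))
snap('wrist','w3')
print(proj('w3',[.529,-.2728,.048]),proj('w3',[.529,-.2728,.128]))"
```

```text
time_s: 2.25
tool_pos: [0.5288, -0.2726, 0.2319]
orientation: [0.0, 0.999, -0.049, 0.0]
contact_force: [-0.2, -0.4, -0.4]
opening: 0.0512
grasp_force: 0.0
[ 0.52875937 -0.27261059  0.23189569] [ 3.31134738e-04  9.98792835e-01 -4.91190710e-02  2.83822080e-04] -5.6308972725671875
[283.6396929  185.33722021] [283.65370674 208.85622136]
```

View pics/w3.png

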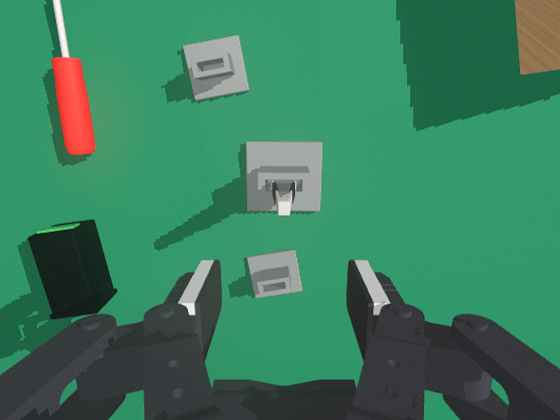

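The jaws are square to the rest and the tail is where predicted, at (284,208). Descending now.

```bash
python3 -m pendant '[{"delta_pos":[0,0,1.3],"twist":[0,0,0],"jaw":0.4},{"delta_pos":[0,0,2.6],"twist":[0,0,0],"jaw":0.4},{"delta_pos":[0,0,3.8],"twist":[0,0,0],"jaw":0.4},{"delta_pos":[0,0,4.8],"twist":[0,0,0],"jaw":0.4},{"delta_pos":[0,0,5.4],"twist":[0,0,0],"jaw":0.4},{"delta_pos":[0,0,5.7],"twist":[0,0,0],"jaw":0.4},{"delta_pos":[0,0,5.7],"twist":[0,0,0],"jaw":0.5},{"delta_pos":[0,0,5.7],"twist":[0,0,0],"jaw":0.6},{"delta_pos":[0,0,5.7],"twist":[0,0,0],"jaw":0.7},{"delta_pos":[0,0,5.7],"twist":[0,0,0],"jaw":0.75}]'
python3 -m pendant '[{"delta_pos":[0,0,0],"twist":[0,0,0],"jaw":0.8},{"delta_pos":[0,0,0],"twist":[0,0,0],"jaw":0.83},{"delta_pos":[0,0,0],"twist":[0,0,0],"jaw":0.83},{"delta_pos":[0,0,0],"twist":[0,0,0],"jaw":0.83}]'
```

```text
time_s: 3.3
tool_pos: [0.5306, -0.2722, 0.062]
orientation: [0.001, 0.999, -0.049, 0.001]
contact_force: [-0.8, -0.6, 0.2]
opening: 0.0214
grasp_force: 0.0
time_s: 3.7
tool_pos: [0.53, -0.2719, 0.0608]
orientation: [0.0, 0.999, -0.049, 0.0]
contact_force: [0.5, 0.1, 2.2]
opening: 0.0147
grasp_force: 1.5
```

```bash
python3 -m pendant '[{"delta_pos":[0,0,0],"twist":[0,0,0],"jaw":0.845},{"delta_pos":[0,0,0],"twist":[0,0,0],"jaw":0.845},{"delta_pos":[0,0,0],"twist":[0,0,0],"jaw":0.845}]'
python3 -m pendant '[{"delta_pos":[0,0,-0.4],"twist":[0,0,0],"jaw":0.845},{"delta_pos":[0,0,-1],"twist":[0,0,0],"jaw":0.845},{"delta_pos":[0,0,-1.8],"twist":[0,0,0],"jaw":0.845},{"delta_pos":[0,0,-2.6],"twist":[0,0,0],"jaw":0.845},{"delta_pos":[0,0,-3.2],"twist":[0,0,0],"jaw":0.845},{"delta_pos":[0,0,-3.5],"twist":[0,0,0],"jaw":0.845},{"delta_pos":[0,0,-3.5],"twist":[0,0,0],"jaw":0.845}]'
python3 -c "
from h import *
s=sense();print(s['tool_pos'],s['opening'],s['grasp_force'])
snap('wrist','w4');snap('side','sd4');snap('scene','sc4')
c=s['tool_pos']
for f in('w4','sd4','sc4'):print(f,proj(f,c),proj(f,c-[0,0,.052]))
a,b,d=[cv2.imread(f'pics/{f}.png') for f in('w4','sd4','sc4')]
x,y=proj('sd4',c-[0,0,.03]).astype(int);u,v=proj('sc4',c-[0,0,.03]).astype(int);print(x,y,u,v)
R=lambda i,u,v,w,h:cv2.resize(i[max(v-h,0):v+h,max(u-w,0):u+w],(400,300),interpolation=cv2.INTER_CUBIC)
cv2.imwrite('pics/c4.png',np.vstack([np.hstack([R(b,x,y,60,45),R(d,u,v,60,45)]),np.hstack([R(a,280,210,200,150),R(a,283,270,80,60)])]))"
```

```text
time_s: 4.0
tool_pos: [0.5298, -0.2717, 0.0604]
orientation: [0.0, 0.999, -0.049, 0.0]
contact_force: [0.2, -0.3, 3.0]
opening: 0.0135
grasp_force: 1.7
time_s: 4.7
tool_pos: [0.5303, -0.272, 0.167]
orientation: [0.001, 0.999, -0.049, 0.001]
contact_force: [0.2, 0.2, -0.5]
opening: 0.0131
grasp_force: 3.3
[ 0.53032227 -0.27198997  0.16700852] 0.013057551522428315 3.264019026094047
w4 [283.26787427 275.07119331] [283.27929781 234.24778319]
sd4 [325.31946284 106.24741803] [323.59959028 127.80570666]
sc4 [162.15340662 187.05380513] [166.68197232 208.34061697]
324 118 164 199
```

View pics/c4.png

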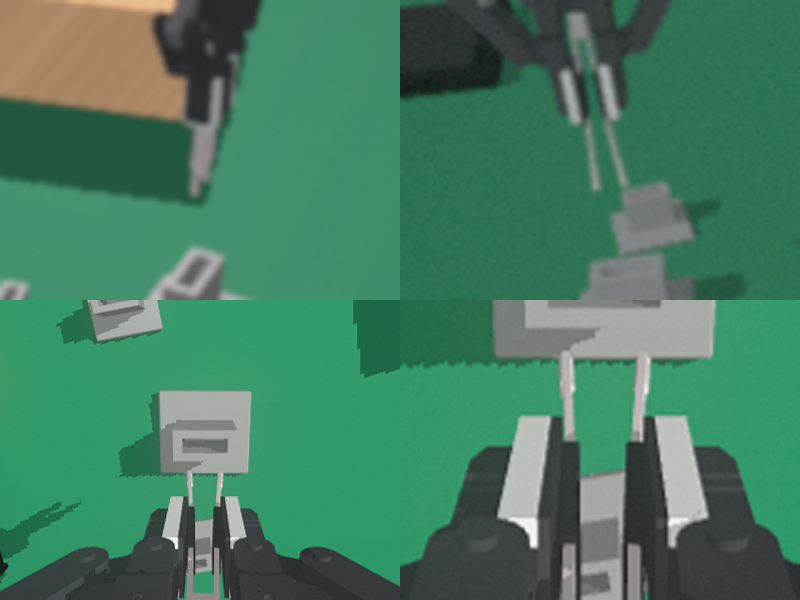

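The wrist crop shows both tips free below the fingers, at about (270,231) and (300,231) in full pixels. The tweezers hang upright and are clear of the rest. I'll measure the gap and the tip offsets.

```bash
cat > tips.py <<'E'
from h import *
def tips(f,tcp,R,show=True):
    "tip pixels in wrist view and tip points in tool frame, assuming tool depth dz below TCP"
    im=cv2.imread(f'pics/{f}.png').astype(int)
    m=((im.max(2)-im.min(2)<40)&(im.min(2)>110)).astype(np.uint8)
    for v in range(226,246,2):
        r=np.where(m[v,250:320])[0]+250; L=r[r<285];Q=r[r>=285]
        print(v,(L.min(),L.mean(),L.max()) if len(L) else None,(Q.min(),Q.mean(),Q.max()) if len(Q) else None)
if __name__=='__main__':
    s=sense();tips('w4',None,None)
    for dz in(.05,.055,.058):
        z=s['tool_pos'][2]-dz; p,q=onz('w4',(270.2,231.5),z),onz('w4',(300.2,231.5),z); t=s['tool_pos']
        print(dz,np.linalg.norm(p-q),((p+q)/2-t)@[np.cos(np.radians(-5.63)),np.sin(np.radians(-5.63)),0],((p+q)/2-t)@[np.sin(np.radians(-5.63)),-np.cos(np.radians(-5.63)),0])
    print(tri(('w4',(270.2,231.5)),('sc4',(164-60+195/400*120,199-45+189*.3))),tri(('w4',(300.2,231.5)),('sc4',(104+227/400*120,154+185*.3))))
E
python3 tips.py
```

```text
226 (np.int64(250), np.float64(267.0), np.int64(284)) (np.int64(285), np.float64(302.0), np.int64(319))
228 (np.int64(250), np.float64(267.0), np.int64(284)) (np.int64(285), np.float64(302.0), np.int64(319))
230 (np.int64(250), np.float64(267.0), np.int64(284)) (np.int64(285), np.float64(302.0), np.int64(319))
232 (np.int64(263), np.float64(273.5), np.int64(284)) (np.int64(285), np.float64(302.0), np.int64(319))
234 (np.int64(267), np.float64(269.5), np.int64(272)) (np.int64(297), np.float64(300.0), np.int64(303))
236 (np.int64(267), np.float64(269.5), np.int64(272)) (np.int64(297), np.float64(299.5), np.int64(302))
238 (np.int64(267), np.float64(269.5), np.int64(272)) (np.int64(297), np.float64(299.5), np.int64(302))
240 (np.int64(267), np.float64(269.5), np.int64(272)) (np.int64(297), np.float64(299.5), np.int64(302))
242 (np.int64(267), np.float64(269.5), np.int64(272)) (np.int64(297), np.float64(299.5), np.int64(302))
244 (np.int64(267), np.float64(269.5), np.int64(272)) (np.int64(297), np.float64(299.5), np.int64(302))
0.05 0.016465603602788644 0.0025033827238747134 0.001707095465366028
0.055 0.01688751764147691 0.000836427233072105 0.0017326589747669132
0.058 0.01714066606468986 -0.00016374606140963252 0.001747997080407506
(array([ 0.53378467, -0.27301403,  0.11486239]), [0.008017740000188555, 0.008017740000188563]) (array([ 0.528768  , -0.27163407,  0.10873718]), [0.009783074131706123, 0.00978307413170605])
```

```bash
python3 - <<'E'
from h import *
g=lambda x,y:(125+x*.26,312+y*.26)
pa,pb,r=onz('sd',g(145,107),.02),onz('sd',g(140,150),.02),onz('sd',g(131,200),.03)
print(pa,pb,r,np.linalg.norm(pa-pb),(pa+pb)/2)
na,nb=onz('sd',g(250,108),.02),onz('sd',g(248,135),.02);print(na,nb,np.linalg.norm(na-nb))
d=(pa+pb)/2-(na+nb)/2;print('x axis',np.degrees(np.arctan2(d[1],d[0])),np.linalg.norm(d));d=r-(pa+pb)/2;print('y axis',np.degrees(np.arctan2(d[1],d[0])),np.linalg.norm(d))
E
```

```text
[0.62751519 0.24104892 0.02      ] [0.61925966 0.25949782 0.02      ] [0.60689192 0.28518996 0.03      ] 0.020211767703663567 [0.62338742 0.25027337 0.02      ]
[0.58692444 0.22560134 0.02      ] [0.58170051 0.23725025 0.02      ] 0.012766620195430414
x axis 25.750065144532105 0.04338297468554417
y axis 115.28726533652946 0.03989072533058576
```

Target is the wide pair, with its middle near (0.623, 0.250), board heading about 25.5° and pad spacings 20.2 and 12.8 mm. I'll travel there smoothly and ease the squeeze.

```bash
python3 -m pendant '[{"delta_pos":[0,-0.3,-0.4],"twist":[0,0,0],"jaw":0.84},{"delta_pos":[0,-1,-0.8],"twist":[0,0,-0.4],"jaw":0.835},{"delta_pos":[-0.1,-2,-1.1],"twist":[0,0,-0.9],"jaw":0.83},{"delta_pos":[-0.2,-3.2,-1.1],"twist":[0,0,-1.4],"jaw":0.83},{"delta_pos":[-0.2,-4.4,-1.1],"twist":[0,0,-1.9],"jaw":0.83},{"delta_pos":[-0.3,-5.6,-1.1],"twist":[0,0,-2.4],"jaw":0.83},{"delta_pos":[-0.3,-6.8,-1.1],"twist":[0,0,-2.8],"jaw":0.83},{"delta_pos":[-0.3,-8,-1.1],"twist":[0,0,-3.2],"jaw":0.83},{"delta_pos":[-0.3,-9,-1.1],"twist":[0,0,-3.5],"jaw":0.83},{"delta_pos":[-0.3,-9.4,-1.1],"twist":[0,0,-3.6],"jaw":0.83}]'
python3 -c "
from h import *
s=sense();q=s['orientation'];h=2*np.arctan2(q[2],q[1]);d=np.array([.560,.220,.2])-s['tool_pos'];print(np.degrees(h),(d[0]*np.cos(h)+d[1]*np.sin(h))/.03,(d[0]*np.sin(h)-d[1]*np.cos(h))/.03,-d[2]/.03,(25.5-np.degrees(h))/-5)"
```

```text
time_s: 5.85
tool_pos: [0.5483, 0.0131, 0.1984]
orientation: [-0.001, 0.994, 0.109, -0.0]
contact_force: [0.7, -1.3, -0.5]
opening: 0.0147
grasp_force: 2.6
12.560959685154224 1.8813576868090562 -6.6472188777550825 -0.053235356117481425 -2.587808062969155
```

```bash
python3 -m pendant '[{"delta_pos":[0.2,-0.7,0],"twist":[0,0,-0.3],"jaw":0.83},{"delta_pos":[0.5,-1.7,0],"twist":[0,0,-0.7],"jaw":0.83},{"delta_pos":[0.8,-2.8,0],"twist":[0,0,-1.1],"jaw":0.83},{"delta_pos":[1.1,-3.9,0],"twist":[0,0,-1.5],"jaw":0.83},{"delta_pos":[1.4,-5,0],"twist":[0,0,-1.9],"jaw":0.83},{"delta_pos":[1.7,-6,0],"twist":[0,0,-2.3],"jaw":0.83},{"delta_pos":[1.9,-6.6,0],"twist":[0,0,-2.6],"jaw":0.83},{"delta_pos":[1.9,-6.6,0],"twist":[0,0,-2.6],"jaw":0.83},{"delta_pos":[1.9,-6.6,0],"twist":[0,0,-2.6],"jaw":0.83}]'
python3 -c "
from h import *
snap('wrist','w5');s=sense();q=s['orientation'];print(s['tool_pos'],np.degrees(2*np.arctan2(q[2],q[1])),s['opening'],s['grasp_force'])"
python3 -m pendant '[{"delta_pos":[0.5,0,0],"twist":[0,0,0],"jaw":0.83},{"delta_pos":[1.2,0,0],"twist":[0,0,0],"jaw":0.83},{"delta_pos":[1.5,0,0],"twist":[0,0,0],"jaw":0.83},{"delta_pos":[1.5,0,0],"twist":[0,0,0],"jaw":0.83},{"delta_pos":[1.5,0,0],"twist":[0,0,0],"jaw":0.83}]'
python3 -c "
from h import *
snap('wrist','w6');s=sense();q=s['orientation'];print(s['tool_pos'],np.degrees(2*np.arctan2(q[2],q[1])),s['opening'],s['grasp_force'])
R=lambda f:cv2.resize(cv2.imread(f'pics/{f}.png')[70:270,180:380],(400,400),interpolation=cv2.INTER_CUBIC)
cv2.imwrite('pics/c6.png',np.hstack([R('w5'),R('w6')]))"
```

```text
time_s: 6.75
tool_pos: [0.5621, 0.2148, 0.1981]
orientation: [0.001, 0.976, 0.219, -0.0]
contact_force: [0.4, -0.7, -0.3]
opening: 0.0145
grasp_force: 2.6
[0.56219816 0.21426827 0.19818794] 25.249347560158473 0.014543922872888245 2.5615144974858595
time_s: 7.3
tool_pos: [0.6025, 0.2338, 0.1981]
orientation: [0.0, 0.976, 0.219, -0.001]
contact_force: [-0.2, -0.9, -0.4]
opening: 0.0145
grasp_force: 2.6
[0.6023166  0.23391271 0.19826793] 25.279617591685405 0.014709640594181436 2.5614349994248187
```

View pics/c6.png

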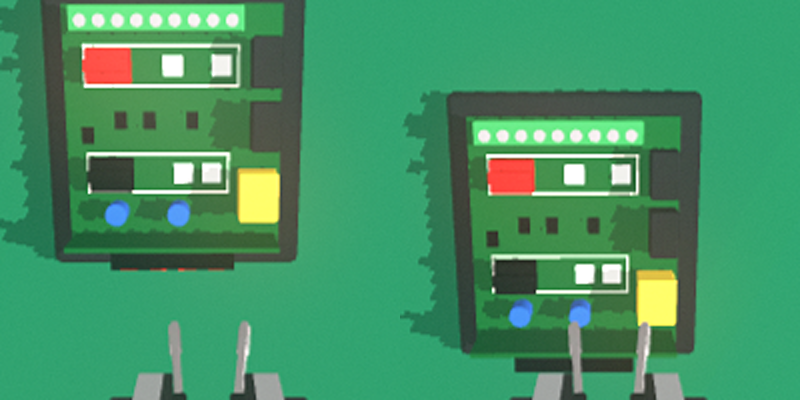

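Both crops show the red link in the frame with the widely spaced pads, at (172,65) and (221,65) in the left crop. The board is nearly square to the tool. I'll get centroids for the pads and tips.

```bash
cat > m.py <<'E'
from h import *
T={'w5':np.array([.5622,.2143,.1982]),'w6':np.array([.6023,.2339,.1983])}
pads={}
for f,ys in(('w5',(92,112)),('w6',(147,168))):
    im=cv2.imread(f'pics/{f}.png').astype(int)
    m=((im.min(2)>170)).astype(np.uint8); m[:ys[0]-3]=0; m[ys[1]+3:]=0; m[:,:250]=0;m[:,310:]=0
    n,l,s,c=cv2.connectedComponentsWithStats(m,connectivity=4)
    k=[i for i in range(1,n) if 30<s[i,4]<200 and s[i,2]<16]; print(f,[(c[i].round(1).tolist(),s[i].tolist()) for i in k])
    pads[f]=sorted([c[i] for i in k if abs(s[i,2]-s[i,3])<4],key=lambda p:p[0])
    g=im; m=(g[:,:,2]>g[:,:,1]-10)&(g[:,:,1]-g[:,:,2]<25)&(g.min(2)>80)
    for v in range(226,244,2):
        r=np.where(m[v,256:318])[0]+256; print(v,r.min() if len(r) else 0,r.tolist())
if all(len(p)==2 for p in pads.values()):
    P=[tri(('w5',a),('w6',b)) for a,b in zip(pads['w5'],pads['w6'])]
    for p in P: print(p)
    d=P[1][0]-P[0][0]; print(np.linalg.norm(d),np.degrees(np.arctan2(d[1],d[0]))+90, (P[0][0]+P[1][0])/2)
    for f in pads: print(f,(onz(f,pads[f][0],.02)+onz(f,pads[f][1],.02))/2)
E
python3 m.py
```

```text
w5 [([266.0, 102.1], [261, 97, 11, 11, 115]), ([290.4, 102.3], [286, 97, 10, 11, 102])]
226 0 []
228 0 []
230 0 []
232 266 [266, 267, 268, 301, 302, 303]
234 265 [265, 266, 267, 268, 269, 300, 301, 302, 303, 304]
236 264 [264, 265, 266, 267, 268, 269, 300, 301, 302, 303, 304]
238 265 [265, 266, 267, 268, 269, 299, 300, 301, 302, 303]
240 265 [265, 266, 267, 268, 269, 300, 301, 302, 303]
242 265 [265, 266, 267, 268, 269, 299, 300, 301, 302, 303]
w6 [([266.5, 156.5], [262, 152, 10, 10, 99]), ([290.0, 156.7], [286, 152, 9, 10, 87])]
226 299 [299, 300, 301, 302, 303, 304, 305, 306, 307, 308, 309, 310, 311, 312, 313, 314, 315, 316, 317]
228 299 [299, 300, 301, 302, 303, 304, 305, 306, 307, 308, 309, 310, 311, 312, 313, 314, 315, 316, 317]
230 299 [299, 300, 301, 302, 303, 304, 305, 306, 307, 308, 309, 310, 311, 312, 313, 314, 315, 316, 317]
232 265 [265, 266, 267, 268, 299, 300, 301, 302, 303, 304, 305, 306, 307, 308, 309, 310, 311, 312, 313, 314, 315, 316]
234 264 [264, 265, 266, 267, 268, 269, 300, 301, 302, 303, 304]
236 264 [264, 265, 266, 267, 268, 269, 299, 300, 301, 302, 303, 304]
238 265 [265, 266, 267, 268, 269, 299, 300, 301, 302, 303, 304]
240 265 [265, 266, 267, 268, 269, 299, 300, 301, 302, 303, 304]
242 265 [265, 266, 267, 268, 269, 299, 300, 301, 302, 303]
(array([0.61966126, 0.25870797, 0.01934485]), [6.552727376321717e-05, 6.55272737631618e-05])
(array([0.62809845, 0.24049527, 0.01888639]), [8.045168144299103e-05, 8.045168144312282e-05])
0.020077327789913602 24.8563406860346 [0.62387985 0.24960162 0.01911562]
w5 [0.62390276 0.24952632 0.02      ]
w6 [0.62395321 0.2497105  0.02      ]
```

```bash
python3 - <<'E'
from h import *
h=np.radians(25.28);X=np.array([np.cos(h),np.sin(h),0]);Y=np.array([np.sin(h),-np.cos(h),0]);t=np.array([.6023,.2339,.1983]);c=np.array([.6239,.2496,.02])
for dz in(.050,.0524,.055):
    p,q=[onz('w6',(u,232.5),t[2]-dz) for u in(266.9,302.)];m=(p+q)/2
    print(dz,'gap',np.linalg.norm(p-q),'off',(m-t)@X,(m-t)@Y,'units to pads',(c-m)@X/.03,(c-m)@Y/.03)
E
```

```text
0.05 gap 0.018932042554449757 off 0.0017958765179644967 1.56429976416871e-05 units to pads 0.8146696979868944 -0.16626558537298272
0.0524 gap 0.019169444508271714 off 0.0009793042394986501 1.9913871480850467e-05 units to pads 0.8418887739357559 -0.16640794783428822
0.055 gap 0.019426629958245522 off 9.468427116049983e-05 2.4540651473247726e-05 units to pads 0.8713761062136942 -0.16656217383403474
```

```bash
python3 -m pendant '[{"delta_pos":[0.5,-0.1,0],"twist":[0,0,0],"jaw":0.829},{"delta_pos":[0.84,-0.17,0],"twist":[0,0,0],"jaw":0.829},{"delta_pos":[0.84,-0.17,0.6],"twist":[0,0,0.05],"jaw":0.829},{"delta_pos":[0.84,-0.17,1.4],"twist":[0,0,0.05],"jaw":0.829},{"delta_pos":[0.84,-0.17,2.2],"twist":[0,0,0.05],"jaw":0.829},{"delta_pos":[0.84,-0.17,2.9],"twist":[0,0,0.05],"jaw":0.829},{"delta_pos":[0.84,-0.17,3.4],"twist":[0,0,0.05],"jaw":0.829},{"delta_pos":[0.84,-0.17,3.7],"twist":[0,0,0.05],"jaw":0.829},{"delta_pos":[0.84,-0.17,3.8],"twist":[0,0,0.05],"jaw":0.829},{"delta_pos":[0.84,-0.17,3.8],"twist":[0,0,0.05],"jaw":0.829}]'
python3 -c "
from h import *
snap('wrist','w7');s=sense();q=s['orientation'];print(s['tool_pos'],np.degrees(2*np.arctan2(q[2],q[1])),s['opening'],s['grasp_force'])
R=lambda f:cv2.resize(cv2.imread(f'pics/{f}.png')[190:270,220:340],(780,520),interpolation=cv2.INTER_CUBIC)
cv2.imwrite('pics/c7.png',R('w7'))
for p in [(.6197,.2587,.02),(.6281,.2405,.02)]:print(proj('w7',p))"
```

```text
time_s: 8.35
tool_pos: [0.6235, 0.2501, 0.0847]
orientation: [0.0, 0.976, 0.217, 0.0]
contact_force: [0.2, 0.5, -0.3]
opening: 0.0145
grasp_force: 2.5
[0.62389757 0.2502559  0.08539338] 25.07615563486733 0.014803320938154792 2.514449249140398
[268.47507532 226.81450348]
[303.10044684 227.00469187]
```

View pics/c7.png

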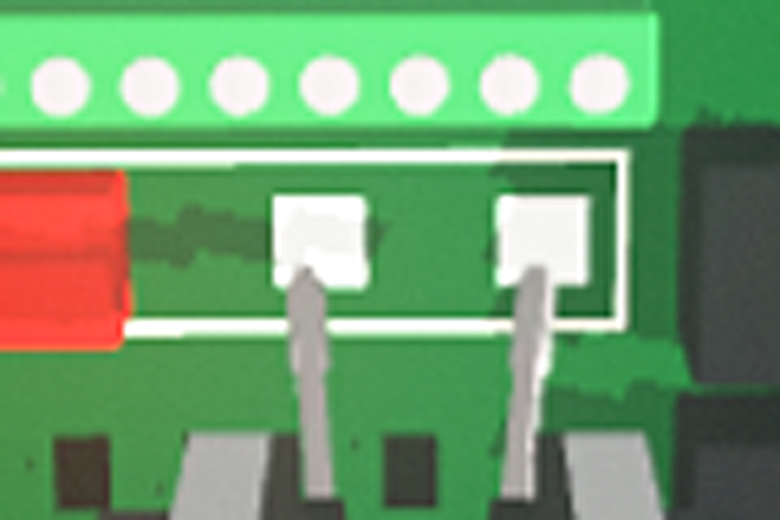

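The tips are about 36 px apart, at full pixels (267,231) and (303,231). Pads at (269,227) and (304,227) lie under them, so the gap is about 19.7 mm. The tips need a correction of about 1 mm (+y, -x). Then I'll touch down gently.

```bash
python3 -m pendant '[{"delta_pos":[-0.04,0.03,0.1],"twist":[0,0,0],"jaw":0.829},{"delta_pos":[-0.04,0.03,0.2],"twist":[0,0,0],"jaw":0.829},{"delta_pos":[-0.04,0.03,0.28],"twist":[0,0,0],"jaw":0.829},{"delta_pos":[-0.04,0.03,0.34],"twist":[0,0,0],"jaw":0.829},{"delta_pos":[-0.04,0.03,0.36],"twist":[0,0,0],"jaw":0.829},{"delta_pos":[-0.04,0.03,0.36],"twist":[0,0,0],"jaw":0.829},{"delta_pos":[-0.04,0.03,0.36],"twist":[0,0,0],"jaw":0.829}]'
python3 -c "
from h import *
s=sense();print(s['tool_pos'],s['contact_force'],s['opening'],s['grasp_force'])"
```

```text
time_s: 9.1
tool_pos: [0.6227, 0.2488, 0.0735]
orientation: [0.0, 0.976, 0.217, 0.0]
contact_force: [0.0, -0.1, -0.1]
opening: 0.0148
grasp_force: 2.5
[0.62268997 0.24881891 0.07353636] [ 0.00094605 -0.12890626 -0.10801854] 0.01482152532407033 2.5146738167961757
```

```bash
python3 -m pendant '[{"delta_pos":[0,0,0.02],"twist":[0,0,0],"jaw":0.829},{"delta_pos":[0,0,0.03],"twist":[0,0,0],"jaw":0.829},{"delta_pos":[0,0,0.03],"twist":[0,0,0],"jaw":0.829}]'
python3 -m pendant '[{"delta_pos":[0,0,0.02],"twist":[0,0,0],"jaw":0.829},{"delta_pos":[0,0,0.02],"twist":[0,0,0],"jaw":0.829},{"delta_pos":[0,0,0.02],"twist":[0,0,0],"jaw":0.829}]'
```

```text
time_s: 9.4
tool_pos: [0.6228, 0.2488, 0.0728]
orientation: [0.0, 0.976, 0.217, 0.0]
contact_force: [-0.6, 0.2, -0.6]
opening: 0.0145
grasp_force: 2.5
time_s: 9.7
tool_pos: [0.6229, 0.2488, 0.0725]
orientation: [0.0, 0.976, 0.217, 0.0]
contact_force: [-0.3, -0.2, 2.6]
opening: 0.0147
grasp_force: 2.6
```

```bash
python3 -m pendant '[{"delta_pos":[0,0,0.01],"twist":[0,0,0],"jaw":0.829},{"delta_pos":[0,0,0.01],"twist":[0,0,0],"jaw":0.829},{"delta_pos":[0,0,0.01],"twist":[0,0,0],"jaw":0.829},{"delta_pos":[0,0,0.01],"twist":[0,0,0],"jaw":0.829}]'
python3 -c "
from h import *
snap('wrist','w8');s=sense();print(s['tool_pos'],s['contact_force'],s['opening'],s['grasp_force'])
for i in range(4): grab_frame('wrist');print(sense()['contact_force'],sense()['grasp_force'])
R=lambda f:cv2.resize(cv2.imread(f'pics/{f}.png')[190:270,220:340],(780,520),interpolation=cv2.INTER_CUBIC)
cv2.imwrite('pics/c8.png',R('w8'))"
```

```text
time_s: 10.1
tool_pos: [0.623, 0.2489, 0.0723]
orientation: [0.0, 0.976, 0.217, 0.001]
contact_force: [0.3, -0.1, 3.6]
opening: 0.0144
grasp_force: 2.7
[0.62298086 0.24884431 0.07226676] [-0.30003046  0.17873428  3.89450369] 0.014857665437838579 2.667582353233229
[-0.70476553  0.14058993  4.6346732 ] 2.661101431676798
[0.40492624 0.30268949 4.48453685] 2.651652517661205
[ 1.14257064 -0.34112579  3.94368285] 2.650615886577725
[0.30141881 0.23475782 4.15548345] 2.652592523450039
```

View pics/c8.png

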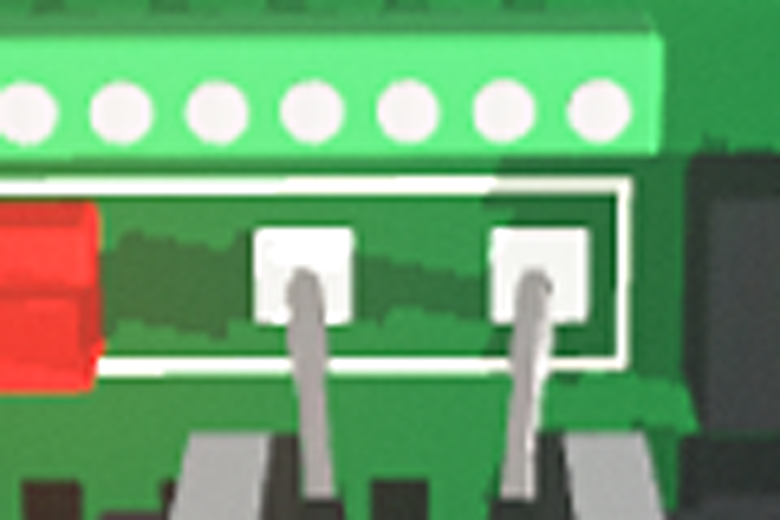

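The tips sit at crop (303,278) and (534,278), against pad middles (303,276) and (540,276). The gap is about 19.5 mm, with a steady 4 N on the board.

```bash
python3 -m pendant '[{"delta_pos":[0,0,0],"twist":[0,0,0],"jaw":0.829},{"delta_pos":[0,0,0],"twist":[0,0,0],"jaw":0.829},{"delta_pos":[0,0,0],"twist":[0,0,0],"jaw":0.829},{"delta_pos":[0,0,0],"twist":[0,0,0],"jaw":0.829}]'; python3 -c "
from workcell import *
print(hand_in())"
```

```text
time_s: 10.75
tool_pos: [0.6227, 0.2488, 0.0718]
orientation: [0.0, 0.976, 0.217, 0.0]
contact_force: [0.6, -0.3, 4.4]
opening: 0.0145
grasp_force: 2.7
the job is handed in; nothing more can be done
None
```

I handed the job in with the tweezers held upright on the wide pair's two pads (the red-link input), with a tip gap of about 19.5 mm and a steady push of about 4 N; the hand-in gave no verdict.

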